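Hang the tube carrier behind the drop flap

TASK

Pick up the carrier of open sample tubes by its handle and thread its eye onto the peg of the stand that has the drop flap, pushing on until the flap has been lifted and has dropped again behind the eye. Then draw the carrier back with a light tug of about 8 N, so that you feel the flap hold, and leave it hanging quietly on the peg. Keep the carrier upright, force nothing, and leave the other things where they are.

Things in the scene. Friction and masses are not known exactly. Their poses are not given: they have to be found in the camera images.
- carrier: steel carrier with six open glass tubes, about 0.3 kg (0.2 to 0.42), loose, standing on the table. Origin under the centre of its tray, z up; tray 46 mm along x, 104 mm along y; tubes reach z 64 mm. A 6 mm plate (y-z plane, x = 0) stands in the middle and ends in a square eye; legs at y = +-44 mm carry a handle bar above. Same after a half turn about z.
- eye (a point): centre of the carrier's eye, 88 mm above the tray's underside: a square hole 18 x 18 mm through the 6 mm plate along the carrier's x; the rim above it is 8 mm high (top at 105 mm), the rim's outer width is 34 mm
- handle (a point): centre of the black handle bar, 156 mm above the tray's underside: 14 mm thick along the carrier's x, 96 mm long along its y, 16 mm high; below it an open arch 80 mm wide, 43 mm free over the eye's rim
- stand: heavy fixed stand with the flap. Origin under the centre of its base plate (170 x 110 x 12 mm), z up. A level steel peg, 10 mm thick, runs along its x axis at y = 0, z = 150 mm, pointing to -x. Post behind at x = 50 to 66 mm, 30 mm wide. Hung, the eye's upper edge rests on the peg, eye centre at stand z = 146 mm. (The other stand, with a bare hook, is not used.)
- peg_tip (a point): round free tip of the peg, at stand x = -64 mm, z = 150 mm. The eye goes on here, moving along stand +x with the carrier's x axis along the peg
- collar (a point): centre of the front face of the collar, a 28 mm disc on the peg at stand x = 26 mm, which stops the eye. Over the peg lies a keeper bar, 14 mm wide, z = 178 to 186 mm (knob on the post to 192 mm: the highest part). The flap hangs under its front end; the bar is clamped by hand, so the flap's hinge line is anywhere from stand x = -38 to -10 mm (not measured: feel or see it)
- flap (a joint): steel gravity flap, 20 mm wide, 24 mm long, hinged at stand z = 180 mm: 0 = plumb, lower edge 2 to 3 mm over the peg; positive = swung up towards the post (to 1.5 rad); negative = outwards, to a firm stop at -0.15. The rim pushes it up with under 2 N; it drops once the eye is 18 to 25 mm past the hinge line. Pulled back, the rim takes it to the stop: tug 6 to 12 N; over 16 N harms it
- beaker: empty straight glass beaker, 72 mm across, 100 mm high; origin under its centre; bystander
- jar: amber glass sample jar with lid, 60 mm across, 85 mm high; origin under its centre; bystander
- wash_bottle: white plastic bottle, 64 mm across, 170 mm high; origin under its centre; bystander
- dish: closed white flat dish, 90 mm across, 15 mm high; origin under its centre; bystander
- spatula: steel spatula, 160 mm long, lying flat; bystander
- bulb: orange pipette bulb standing on its neck, 48 mm across, 66 mm high; origin under its centre; bystander
Things that resemble listed ones, but are neither listed nor needed, are in the scene too. What is shaped like the stand but green is not meant. Of the things shaped like the carrier, the steel one is meant.

How it is judged (in metres and radians):
On the way, in this order (a step that is already met when the one before it is completed fails the run):
1. the eye is on the peg and pushes the flap up (over 0.5 rad) (value of joint flap above 0.5 rad and x of eye in the frame of stand above -0.059 m and y of eye in the frame of stand between -0.01 and 0.01 m and z of eye in the frame of stand between 0.138 and 0.162 m), for 0.05 s.
2. with the flap dropped behind the eye, the carrier is tugged back and draws the flap against its outer stop, over 5 N (value of joint flap below -0.12 rad and contact force between carrier and stand above 5 N and x of eye in the frame of stand below 0.006 m and y of eye in the frame of stand between -0.01 and 0.01 m and z of eye in the frame of stand between 0.138 and 0.162 m), for 0.2 s.
At the end, for the whole second after the job is handed in: The carrier hangs at rest (under 30 mm/s), released, upright within 0.15 rad, its eye centre on the peg between the collar and the flap (stand x -47 to 27 mm, within 9 mm sideways, z 140 to 151 mm), the flap down (under 0.25 rad) in front of it (x of eye in the frame of stand between -0.047 and 0.027 m and y of eye in the frame of stand between -0.009 and 0.009 m and z of eye in the frame of stand between 0.14 and 0.151 m and value of joint flap below 0.25 rad and angle between carrier's own z axis and vertical below 0.15 rad and linear speed of carrier below 0.03 m/s); the robot touches nothing.
It fails at once if carrier and stand pressed together with more than 16 N (contact force between carrier and stand above 16 N).
It fails at once if the carrier of open tubes tilted by more than 0.25 rad (angle between carrier's own z axis and vertical above 0.25 rad).
It fails at once if the gripper or arm pressed against the stand with more than 10 N (contact force between the arm and stand above 10 N).
It fails at once if the fingers pressed against the stand with more than 10 N (contact force between the fingers and stand above 10 N).
It fails at once if a bystander moved by more than 25 mm (distance of any of beaker, jar, wash_bottle, dish, spatula, bulb from where it was at the start of the episode above 0.025 m).
It also fails if it takes over 64 s, if anything falls off the work surface, if the arm or the gripper's body presses on something with over 40 N, if the wrist force passes 120 N, or if a joint passes its speed limit or range.

ROBOT

A 6-joint arm with a two-finger parallel gripper is mounted at the origin on the work surface. World frame = base frame: x ahead of the robot, y to its left, z up, the work surface at z = 0. Lengths are in mm, angles in rad, forces in N, time in s.
With the tool pointing down it reaches from about 275 to 750 mm from the base axis. Payload 10.2 kg.
Tool frame: the origin (TCP) lies between the finger pads; the fingertips stand 11 mm ahead of it and the grasp point (between the pads) lies 8 mm behind it (ctrl.tip_extent is the distance from the TCP to the fingertips, in mm); z points along the fingers, y is the direction in which the jaws open and shut (so a half turn about z gives the same grasp; the last joint's range is limited). The gripper opens to 85 mm and grips with 20 to 120 N. Pads are 22 mm wide; open, the fingers measure 114 mm over their backs; the gripper's body (76 mm by 85 mm) begins 54 mm behind the grasp point. The pads swing forward as they close: fully open they stand 13 mm farther back than shut.
Start: joints at [-1.332, 0.313, 1.498, -0, 1.331, -0.223], TCP at [233.908, -470.019, 242.294] pointing down, gripper open.
Joint ranges: [-2.94, 2.94], [-0.97, 2.17], [0.19, 2.56], [-1.23, 4.37], [0.02, 3.11], [-2.88, 2.88]. Speed limits (rad/s): [2.39, 2.39, 3.01, 3.14, 3.14, 3.14].

INTERFACE

Orientations are given as a unit quaternion [w, x, y, z].
In Python, from rig import ctrl gives the robot as it stands.
- The arm moves only by the tool apply_moves, never from a script. Its argument "commands" is a list of rows, each a list of 5 numbers: the finger opening in cm, from 0 to 8.54, then the shift along the tool's x, y, z in cm, then the turn about the tool's z in rad. In form: [[jaw, dx, dy, dz, roll], ...]. A call has 1 to 12 rows; each row shifts and turns the commanded pose from where the row before left it, along the tool's axes as they then stand; what a row does not reach is not made up. A row lasts 1/12 s, in which the tool goes at most 41.7 mm and 7.16 degrees, less where a joint would pass 70% of its speed; a pose out of reach is approached as far as the arm can. A call with a gripper value outside its range is refused whole. The fingers move at their own pace and stop on an object; "squeeze" is the grip in N (left out, the last holds). Time passes only in rows, so rows that do not move let the fingers close. It gives the time, the measured TCP pose, the force and the opening at its end, in the units of the state.
- ctrl.sense(): the state, without advancing time (a new reading comes with each control period).
- ctrl.capture(name): name is "scene" or "top" or "wrist"; returns the picture (384x512x3 uint8, red, green, blue); there is no depth.
- ctrl.camera_info(name): a dict with "fov_y" (degrees; the focal length in pixels is half the picture's height over the tangent of half this angle, whatever the lens; pixels are square), "cx", "cy" (the principal point, pixels), "camera_from_world" (4x4, takes a point from world to camera coordinates). Camera axes: x right, y down, z forward; pixel columns grow to the right and rows downward; lengths in mm; the calibration is good to about 2 mm. A picture is of the moment at which its call begins: read the wrist's pose just before it. camera_info takes no time and is no camera call; for the wrist camera it gives the pose at the moment of the call.
- ctrl.finish_job(): hands the job in, once; it reports no verdict.
The state is a dict: "time_s": time; "joints": joint angles; "dq": joint speeds; "tau": joint torques, N m; "eef_pos": TCP position; "ee_rot": TCP orientation; "force": force on the tool from outside, world axes, zero at the start; "wrist_torque": the same for the moment, N m; "grip_width": opening from 0.0 (shut) to 1.0 (fully open).
Only numpy, scipy, OpenCV 4.12 (cv2) and the standard library are available. Lean on these libraries where they do the work, as an engineer would, in place of code of your own. Each camera call takes 0.05 s, during which the arm holds its last target.

## Working session

There is one attempt and no reset: what is moved stays moved. The work goes in short steps, Python scripts to look and compute and a tool call to move; the robot and the scene stay as the last step left them, time stands still between calls to the robot, and variables do not carry over. Pictures are saved under pics/ and viewed, and the job is handed in when it is done.

Besides the shell and the picture viewer there is one more tool, called as name([rows], argument=value, ...), one row to a line, values as JSON. apply_moves: Moves the arm, as the interface text tells. Its arguments: {"type":"object","properties":{"commands":{"type":"array"},"squeeze":{"type":"number"}},"required":["commands"]}

```bash
ls; mkdir -p pics
python3 - <<'E'
from rig import ctrl
import cv2
print(ctrl.sense())
for n in("scene","top","wrist"):
    print(n,ctrl.camera_info(n))
    cv2.imwrite(f"pics/{n}0.png",ctrl.capture(n)[:,:,::-1])
E
```

```text
pics
{'time_s': 0.0, 'joints': array([-1.33240235e+00,  3.13475665e-01,  1.49844904e+00,  1.11124434e-05,
        1.33098287e+00, -2.23387270e-01]), 'dq': array([-1.66181149e-05, -2.90197745e-04, -4.24348885e-04,  4.95915216e-04,
       -2.35854706e-04,  8.92550303e-04]), 'tau': array([ 1.19086108e-03, -4.12260246e+01, -2.59743404e+01, -9.20732350e-05,
        4.16219162e-03, -3.96527611e-06]), 'eef_pos': array([ 233.8492875 , -469.77193269,  241.71742752]), 'ee_rot': array([-6.57486396e-04,  9.73463060e-01,  2.28843264e-01,  4.63054215e-07]), 'force': array([-0.35025955, -0.2475307 ,  0.6586517 ]), 'wrist_torque': array([ 0.0461714 , -0.01214923,  0.01973538]), 'grip_width': 1.0020461419532778}
scene {'fov_y': 56.121913812721615, 'cx': 260.01325363428555, 'cy': 191.4469920963971, 'camera_from_world': array([[ 3.12452296e-01,  9.49915242e-01,  5.88180793e-03,
        -1.55725172e+02],
       [ 7.31136138e-01, -2.36527726e-01, -6.39917637e-01,
        -2.81705946e+02],
       [-6.06476306e-01,  2.04244137e-01, -7.68420993e-01,
         1.44626634e+03],
       [ 0.00000000e+00,  0.0000
[... 251 characters left out ...]
  [-9.76131396e-01, -6.58359651e-02, -2.06961648e-01,
         5.16612753e+02],
       [ 2.06450638e-01,  1.45474335e-02, -9.78348867e-01,
         1.40308965e+03],
       [ 0.00000000e+00,  0.00000000e+00,  0.00000000e+00,
         1.00000000e+00]])}
wrist {'fov_y': 64.1512328026794, 'cx': 253.79941888543053, 'cy': 185.71336585187544, 'camera_from_world': array([[ 4.46152756e-01, -8.94955684e-01, -1.42889391e-03,
        -5.25413046e+02],
       [-8.60473962e-01, -4.29400779e-01,  2.74225331e-01,
        -3.59337885e+01],
       [-2.46033087e-01, -1.21116861e-01, -9.61664404e-01,
         3.78608808e+02],
       [ 0.00000000e+00,  0.00000000e+00,  0.00000000e+00,
         1.00000000e+00]])}
```

View pics/scene0.png

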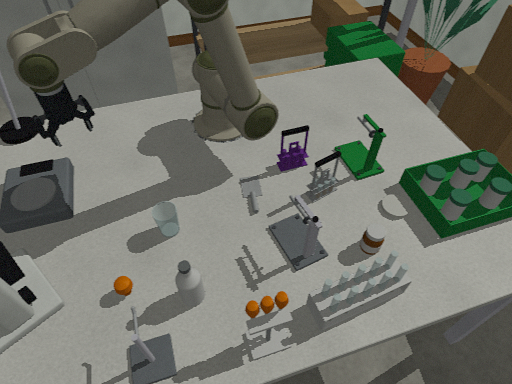

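View pics/top0.png

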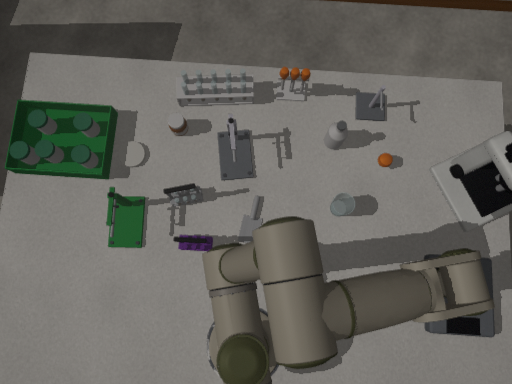

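View pics/wrist0.png

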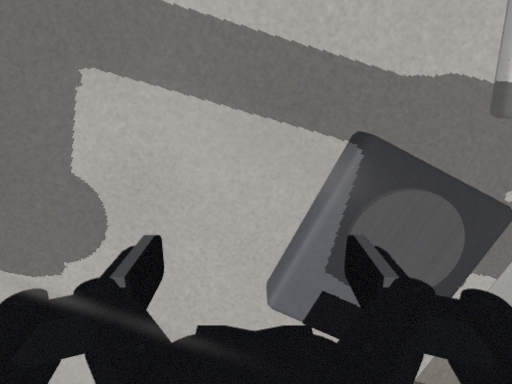

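The steel carrier is at top (183,192) and scene (325,172). The grey stand with the keeper bar is at top (235,150) and scene (300,235). I'll zoom in on both.

Run:
```python
import cv2
t=cv2.imread("pics/top0.png");s=cv2.imread("pics/scene0.png")
cv2.imwrite("pics/t1.png",cv2.resize(t[105:225,150:280],None,fx=5,fy=5,interpolation=cv2.INTER_CUBIC)[:600])
cv2.imwrite("pics/s1.png",cv2.resize(s[140:280,255:355],None,fx=4.2,fy=4.2,interpolation=cv2.INTER_CUBIC))
```

```text
(no output)
```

View pics/t1.png

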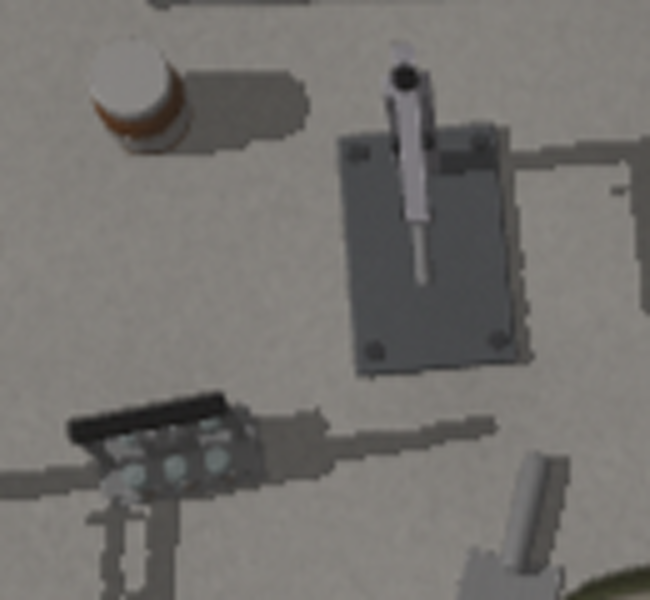

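View pics/s1.png

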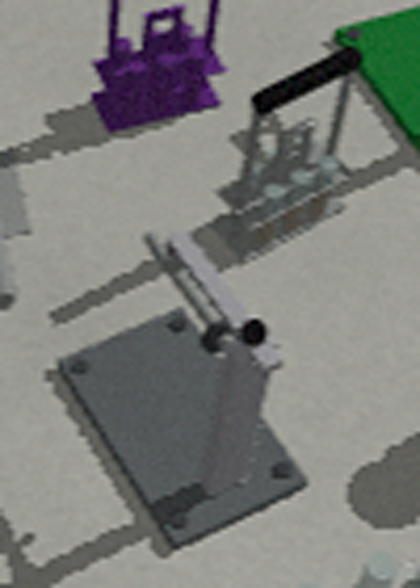

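```bash
cat > h.py <<'E'
import numpy as np, cv2
from rig import ctrl
def ray(n,u,v,ci=None):
    c=ci or ctrl.camera_info(n); M=np.array(c["camera_from_world"]); f=192/np.tan(np.radians(c["fov_y"]/2))
    d=M[:3,:3].T@np.array([(u-c["cx"])/f,(v-c["cy"])/f,1]); o=-M[:3,:3].T@M[:3,3]
    return o,d/np.linalg.norm(d)
def onz(n,u,v,z,ci=None):
    o,d=ray(n,u,v,ci); return o+d*(z-o[2])/d[2]
def tri(r1,r2):
    (a,d),(b,e)=r1,r2
    s=np.linalg.lstsq(np.c_[d,-e],b-a,rcond=None)[0]
    p,q=a+d*s[0],b+e*s[1]; return (p+q)/2,np.linalg.norm(p-q)
def proj(n,p,ci=None):
    c=ci or ctrl.camera_info(n); M=np.array(c["camera_from_world"]); f=192/np.tan(np.radians(c["fov_y"]/2))
    q=M[:3,:3]@np.array(p)+M[:3,3]; return np.array([q[0]/q[2]*f+c["cx"],q[1]/q[2]*f+c["cy"]])
T=lambda x,y:((x+.5)/5-.5+150,(y+.5)/5-.5+105)
S=lambda x,y:((x+.5)/4.2-.5+255,(y+.5)/4.2-.5+140)
E
python3 - <<'E'
from h import *
np.set_printoptions(precision=1,suppress=True)
for c in [(340,132),(507,124),(530,358),(358,376)]: print("base T",onz("top",*T(*c),12))
for c in [(58,362),(180,308),(308,482),(172,550)]: print("base S",onz("scene",*S(*c),12))
print("tip",onz("top",*T(423,284),150),tri(ray("top",*T(423,284)),ray("scene",*S(151,237))))
print("knob",tri(ray("top",*T(405,77)),ray("scene",*S(255,331))))
print("handle L",tri(ray("top",*T(74,432)),ray("scene",*S(354,58))),"R",tri(ray("top",*T(226,403)),ray("scene",*S(260,102))))
for n in("top","scene"):
    im=ctrl.capture(n).max(2)
    m=(im<45).astype(np.uint8)
    k,l,st,ce=cv2.connectedComponentsWithStats(m)
    for i in range(1,k):
        if st[i,4]>25 and st[i,4]<900: print(n,st[i],ce[i],onz(n,*ce[i],156), cv2.minAreaRect(np.argwhere(l==i)[:,::-1].astype(np.float32)))
E
```

```text
base T [689.2 141.2  12. ]
base T [702.7  26.9  12. ]
base T [539.    0.1  12. ]
base T [518.8 114.7  12. ]
base S [544.5  12.1  12. ]
base S [526.4 115.7  12. ]
base S [692.4 143.9  12. ]
base S [711.5  35.1  12. ]
tip [550.7  67.3 150. ] (array([552.7,  69.6, 145. ]), np.float64(4.172356563145824))
knob (array([671.2,  87.7, 187.1]), np.float64(3.7919764266256135))
handle L (array([444.7, 272.6, 150.9]), np.float64(2.9150160397135556)) R (array([468.5, 183.6, 155.6]), np.float64(6.938719997626644))
top [ 11 102  31  42 431] [ 20.5 120.5] [635.7 742.9 156. ] ((24.10377311706543, 124.38679504394531), (22.939210891723633, 42.99385070800781), 15.945395469665527)
top [103 112  14  64 300] [109.  146.6] [570.1 455.7 156. ] ((109.69001007080078, 143.67001342773438), (6.081117630004883, 63.922447204589844), 8.130102157592773)
top [ 38 116  10  12  27] [ 44.1 122.3] [634.8 668.4 156. ] ((43.575679779052734, 122.64594268798828), (3.8966376781463623, 13.601470947265625), 36.02737045288086)
top [ 22 144   8  15  27] [ 27.1 151.7] [537.2 704.8 156. ] ((26.653854370117188, 151.76922607421875), (
[... 3332 characters left out ...]
459.4 228.9 156. ] ((327.8000183105469, 158.59999084472656), (5.366562843322754, 27.72724151611328), 63.43495178222656)
scene [ 20 160  33  17 338] [ 36.  167.6] [ 228.5 -608.5  156. ] ((35.92308044433594, 167.61538696289062), (10.198039054870605, 34.516441345214844), 78.69007110595703)
scene [312 216   6   6  27] [314.9 218.7] [652.9 100.6 156. ] ((314.5, 218.5), (5.0, 5.0), 90.0)
scene [  0 241  24  44 564] [  8.4 266.7] [ 556.2 -649.8  156. ] ((3.884614944458008, 263.576904296875), (41.87986373901367, 20.24655532836914), 56.3099365234375)
scene [ 18 286  18  18 170] [ 26.7 294.7] [ 645.1 -603.   156. ] ((26.49998664855957, 294.5000305175781), (16.970561981201172, 9.899494171142578), 45.0)
```

apply_moves([
  [8.5, 0, 0, -0.3, -0.1245],
  [8.5, 0, 0, -0.3, -0.1245],
  [8.5, 0, 0, -0.3, -0.1245],
  [8.5, 0, 0, -0.3, -0.1245],
  [8.5, 0, 0, -0.3, -0.1245],
  [8.5, 0, 0, -0.3, -0.1245],
  [8.5, 0, 0, -0.3, -0.1245],
  [8.5, 0, 0, -0.3, -0.1245],
  [8.5, 0, 0, -0.3, -0.1245],
  [8.5, 0, 0, -0.3, -0.1245],
  [8.5, 0, 0, 0, -0.1245],
  [8.5, 0, 0, 0, 0],
])

```text
time_s: 1.25
eef_pos: [233.9, -470.0, 272.3]
ee_rot: [-0.0, 0.608, 0.794, 0.0]
force: [-0.0, -0.0, 0.1]
grip_width: 0.995
```

apply_moves([
  [8.5, 2.5, 1.6, 0, 0],
  [8.5, 2.5, 1.6, 0, 0],
  [8.5, 2.5, 1.6, 0, 0],
  [8.5, 2.5, 1.6, 0, 0],
  [8.5, 2.5, 1.6, 0, 0],
  [8.5, 2.5, 1.6, 0, 0],
  [8.5, 2.5, 1.6, 0, 0],
  [8.5, 2.5, 1.6, 0, 0],
  [8.5, 2.5, 1.6, 0, 0],
  [8.5, 2.5, 1.6, 0, 0],
  [8.5, 2.5, 1.6, 0, 0],
  [8.5, 2.5, 1.6, 0, 0],
])

```text
time_s: 2.25
eef_pos: [342.2, -129.2, 272.3]
ee_rot: [0.0, 0.611, 0.791, 0.0]
force: [0.7, -0.5, 0.5]
grip_width: 0.995
```

apply_moves([
  [8.5, 2.5, 1.6, 0, 0],
  [8.5, 2.5, 1.6, 0, 0],
  [8.5, 2.5, 1.6, 0, 0],
  [8.5, 2.5, 1.6, 0, 0],
  [8.5, 2.5, 1.6, 0, 0],
  [8.5, 2.5, 1.6, 0, 0],
  [8.5, 2.5, 1.6, 0, 0],
  [8.5, 2.5, 1.6, 0, 0],
  [8.5, 2.5, 1.6, 0, 0],
  [8.5, 2.5, 1.6, 0, 0],
  [8.5, 0, 0, 0, 0],
  [8.5, 0, 0, 0, 0],
])

```text
time_s: 3.25
eef_pos: [432.3, 152.9, 271.9]
ee_rot: [-0.0, 0.61, 0.793, -0.0]
force: [0.7, 0.2, -0.8]
grip_width: 0.998
```

Run:
```python
from h import *
s=ctrl.sense(); print(s['eef_pos'],s['ee_rot'],s['joints'],s['force'])
cv2.imwrite("pics/w1.png",ctrl.capture("wrist")[:,:,::-1]); print(ctrl.camera_info("wrist"))
```

```text
[432.26148678 152.94497716 271.87285282] [-3.01520154e-04  6.09701850e-01  7.92630712e-01 -3.41686996e-04] [ 8.36900284e-02  1.43237780e-01  1.63368966e+00 -1.00707502e-04
  1.36557127e+00 -1.75716802e-01] [ 0.74037525  0.15865137 -0.75823646]
{'fov_y': 64.1512328026794, 'cx': 253.79941888543053, 'cy': 185.71336585187544, 'camera_from_world': array([[ 9.66532240e-01,  2.56538602e-01, -1.83712930e-03,
        -4.56582596e+02],
       [ 2.47243339e-01, -9.29552909e-01,  2.73499762e-01,
        -9.89628093e+00],
       [ 6.84555377e-02, -2.64800556e-01, -9.61870316e-01,
         4.17421423e+02],
       [ 0.00000000e+00,  0.00000000e+00,  0.00000000e+00,
         1.00000000e+00]])}
```

View pics/w1.png

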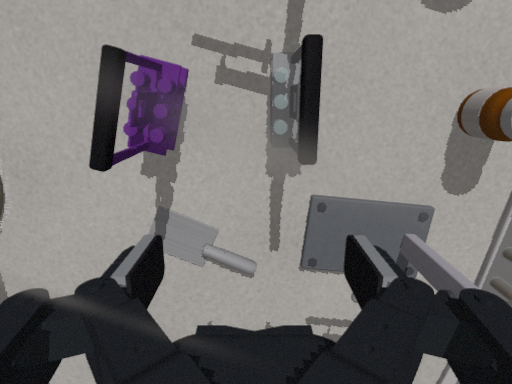

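The handle bar shows at (311,100). The stand base is near (368,232), with its peg hidden behind the right finger.

```bash
cat >> h.py <<'E'
def handle(img,n,win,z=156,ci=None,thr=45):
    x0,y0,x1,y1=win; m=np.zeros(img.shape[:2],np.uint8); m[y0:y1,x0:x1]=(img[y0:y1,x0:x1].max(2)<thr)
    k,l,st,ce=cv2.connectedComponentsWithStats(m); i=1+np.argmax(st[1:,4])
    return cv2.minAreaRect(np.argwhere(l==i)[:,::-1].astype(np.float32)),ce[i]
E
python3 - <<'E'
from h import *
im=cv2.imread("pics/w1.png")[:,:,::-1]
r,c=handle(im,"wrist",(285,20,345,175)); print(r,c)
for z in(156,160,164):
  P=[onz("wrist",*p,z) for p in cv2.boxPoints(r)]; print(z,np.round(P,1).tolist(),np.mean(P,0), onz("wrist",*c,z))
for a in [(315,196),(433,207),(303,268)]: print(onz("wrist",*a,12))
E
```

```text
((309.68865966796875, 85.16036987304688), (20.676118850708008, 101.03498077392578), 2.4895527362823486) [310.08486118  83.59140911]
156 [[455.6, 200.0, 156.0], [437.0, 271.4, 156.0], [451.9, 274.7, 156.0], [471.8, 203.6, 156.0]] [454.06591443 237.41926449 156.        ] [453.59636601 240.11373862 156.        ]
160 [[454.9, 200.3, 160.0], [436.7, 270.5, 160.0], [451.3, 273.8, 160.0], [470.9, 203.8, 160.0]] [453.43703227 237.11278177 160.        ] [452.9750764  239.76368651 160.        ]
164 [[454.3, 200.6, 164.0], [436.3, 269.7, 164.0], [450.7, 272.9, 164.0], [470.0, 204.1, 164.0]] [452.8081501  236.80629905 164.        ] [452.35378679 239.41363439 164.        ]
[525.98227981 117.95248648  12.        ]
[685.08267387 144.11196183  12.        ]
[542.92233302  10.0434842   12.        ]
```

Run:
```python
from h import *
im=cv2.imread("pics/w1.png")[:,:,::-1]
for t in (50,60,70,80):
  r,c=handle(im,"wrist",(285,20,345,175),thr=t); print(t,r,c)
z=164
P=np.array([onz("wrist",*p,z) for p in cv2.boxPoints(r)]); print(z,np.round(P,1).tolist(),np.mean(P,0))
cv2.imwrite("pics/w1c.png",cv2.resize(im[20:180,230:350,::-1],None,fx=3.7,fy=3.7))
```

```text
50 ((309.285888671875, 87.06768035888672), (20.865856170654297, 105.01254272460938), 3.0127875804901123) [310.04374057  84.97787833]
60 ((309.15606689453125, 89.53453063964844), (20.865856170654297, 110.05819702148438), 3.0127875804901123) [309.79336138  87.87891538]
70 ((304.2955627441406, 92.38397216796875), (30.273883819580078, 116.26012420654297), 3.012787342071533) [309.00921659  89.58022623]
80 ((303.8865661621094, 97.99484252929688), (31.376693725585938, 127.32308959960938), 2.6025619506835938) [308.73814985  93.99426606]
164 [[451.1, 178.8, 164.0], [429.0, 268.1, 164.0], [450.9, 273.0, 164.0], [475.5, 184.1, 164.0]] [451.63465175 225.9954117  164.        ]
```

View pics/w1c.png

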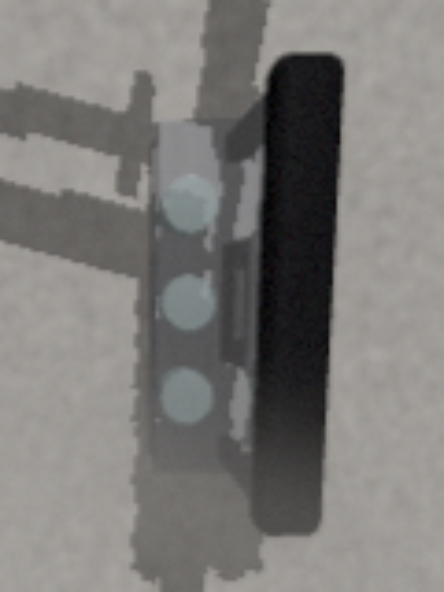

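Run:
```python
from h import *
W=lambda x,y:((x+.5)/3.7-.5+230,(y+.5)/3.7-.5+20)
A=onz("wrist",*W(344,60),164);B=onz("wrist",*W(322,530),164);C=onz("wrist",*W(270,60),148);D=onz("wrist",*W(251,530),148)
for p in (A,B,C,D): print(p.round(1))
print(np.mean([A,B,C,D],0)); v=A-B; print(np.linalg.norm(v[:2]),np.arctan2(v[1],v[0])-np.pi/2); v=C-D; print(np.linalg.norm(v),np.arctan2(v[1],v[0])-np.pi/2)
E=onz("wrist",*W(305,55),164);F=onz("wrist",*W(288,535),164);print(E,F,(E+F)/2,np.linalg.norm(E-F))
s=ctrl.sense()
from scipy.spatial.transform import Rotation as R
q=s['ee_rot'];M=R.from_quat(np.r_[q[1:],q[0]]).as_matrix();print(M.round(4))
c=np.mean([A,B,C,D],0)
print("tool delta",M.T@(c-s['eef_pos']))
```

```text
[451.1 272.5 164. ]
[475.7 183.7 164. ]
[438.8 272.2 148. ]
[464.  177.2 148. ]
[457.40146217 226.39353342 156.        ]
92.19162727200464 0.26957697657462765
98.35996917676073 0.25872030732677875
[443.58972068 271.4346663  164.        ] [468.94522812 180.73833306 164.        ] [456.2674744  226.08649968 164.        ] 94.17391688359575
[[-2.558e-01  9.667e-01 -7.000e-04]
 [ 9.667e-01  2.558e-01 -3.000e-04]
 [-1.000e-04 -8.000e-04 -1.000e+00]]
tool delta [ 65.35682606  43.492261   115.96048827]
```

apply_moves([
  [8.5, 2.2, 1.45, 0, 0],
  [8.5, 2.2, 1.45, 0, 0],
  [8.5, 2.13, 1.45, 0, 0],
  [8.5, 0, 0, 2, 0],
  [8.5, 0, 0, 2, 0],
  [8.5, 0, 0, 2, 0],
  [8.5, 0, 0, 0, 0],
  [8.5, 0, 0, 0, 0],
])

```text
time_s: 3.97
eef_pos: [457.5, 225.5, 212.4]
ee_rot: [-0.0, 0.61, 0.792, -0.001]
force: [1.0, -0.5, 0.3]
grip_width: 0.994
```

Run:
```python
from h import *
s=ctrl.sense(); print(s['eef_pos'],s['force'])
cv2.imwrite("pics/w2.png",ctrl.capture("wrist")[:,:,::-1])
```

```text
[457.51634914 225.45739232 212.39114758] [ 0.97505032 -0.47969391  0.33227882]
```

View pics/w2.png

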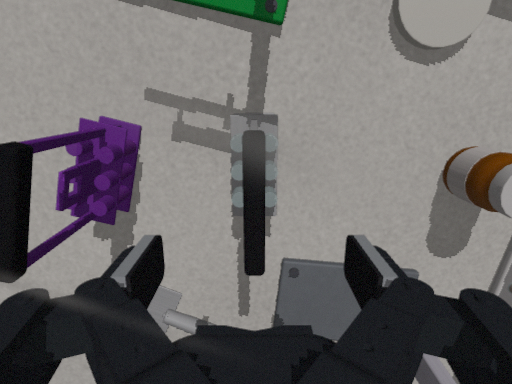

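apply_moves([
  [8.5, 0, 0, 1.5, 0],
  [8.5, 0, 0, 1.5, 0],
  [8.5, 0, 0, 1.5, 0],
  [8.5, 0, 0, 1.4, 0],
  [8.5, 0, 0, 0, 0],
  [8.5, 0, 0, 0, 0],
])

```text
time_s: 4.52
eef_pos: [458.1, 226.2, 154.5]
ee_rot: [0.0, 0.61, 0.793, 0.0]
force: [0.7, -0.3, 0.0]
grip_width: 0.993
```

apply_moves([
  [6, 0, 0, 0, 0],
  [4.5, 0, 0, 0, 0],
  [3.5, 0, 0, 0, 0],
  [2.5, 0, 0, 0, 0],
  [2, 0, 0, 0, 0],
  [1.5, 0, 0, 0, 0],
  [1, 0, 0, 0, 0],
  [0.5, 0, 0, 0, 0],
  [0.2, 0, 0, 0, 0],
  [0.2, 0, 0, 0, 0],
  [0.2, 0, 0, 0, 0],
  [0.2, 0, 0, 0, 0],
], squeeze=100)

```text
time_s: 5.52
eef_pos: [457.7, 226.4, 153.8]
ee_rot: [0.0, 0.609, 0.793, 0.0]
force: [-1.9, -0.6, 6.0]
grip_width: 0.141
```

Run:
```python
from h import *
s=ctrl.sense(); print(s['eef_pos'],s['force'],s['grip_width'])
cv2.imwrite("pics/w3.png",ctrl.capture("wrist")[:,:,::-1])
```

```text
[457.69543524 226.44371602 153.75070942] [-1.94493182 -0.59686547  6.00464908] 0.1411653988399734
```

View pics/w3.png

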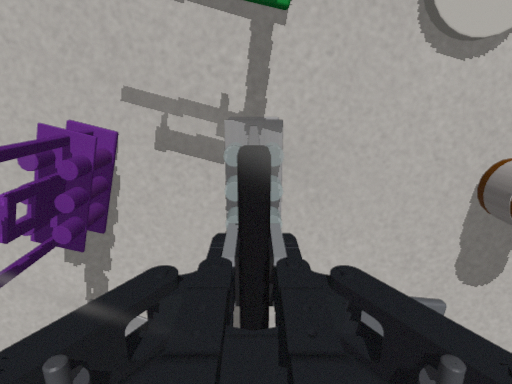

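apply_moves([
  [0.2, 0, 0, -0.3, 0],
  [0.2, 0, 0, -0.5, 0],
  [0.2, 0, 0, -0.8, 0],
  [0.2, 0, 0, -1, 0],
  [0.2, 0, 0, -1, 0],
  [0.2, 0, 0, -1, 0],
  [0.2, 0, 0, -1, 0],
  [0.2, 0, 0, -1, 0],
  [0.2, 0, 0, -0.8, 0],
  [0.2, 0, 0, -0.5, 0],
  [0.2, 0, 0, -0.3, 0],
  [0.2, 0, 0, 0, 0],
])

```text
time_s: 6.57
eef_pos: [457.7, 226.4, 235.8]
ee_rot: [0.0, 0.609, 0.793, 0.0]
force: [1.1, -0.5, -2.9]
grip_width: 0.139
```

apply_moves([
  [0.2, -0.7, 0, 0, 0],
  [0.2, -1.5, 0, 0, 0],
  [0.2, -1.7, 0.1, 0, 0],
  [0.2, -1.7, 0.1, 0, 0],
  [0.2, -1.7, 0.1, 0, 0],
  [0.2, -1.7, 0.1, 0, 0],
  [0.2, -1.7, 0.1, 0, 0],
  [0.2, -1.7, 0.1, 0, 0],
  [0.2, -1.7, 0, 0, 0],
  [0.2, -1.5, 0, 0, 0.05],
  [0.2, -1.2, 0, 0, 0.05],
  [0.2, -0.5, 0, 0, 0],
])

```text
time_s: 7.57
eef_pos: [507.0, 58.7, 234.7]
ee_rot: [-0.0, 0.649, 0.76, -0.001]
force: [0.1, 0.7, -3.3]
grip_width: 0.139
```

apply_moves([
  [0.2, 0, 0, 0, 0],
  [0.2, 0, 0, 0, 0],
  [0.2, 0, 0, 0, 0],
])

```text
time_s: 7.82
eef_pos: [506.6, 61.0, 235.2]
ee_rot: [-0.0, 0.648, 0.762, -0.0]
force: [0.0, 1.0, -4.0]
grip_width: 0.138
```

Run:
```python
from h import *
s=ctrl.sense(); print(s['eef_pos'],s['ee_rot'],s['force'],s['wrist_torque'],s['grip_width'])
ims={n:ctrl.capture(n)[:,:,::-1] for n in("wrist","top","scene")}
for n in ims: cv2.imwrite(f"pics/{n}4.png",ims[n])
cv2.imwrite("pics/t4.png",cv2.resize(ims["top"][105:225,170:300],None,fx=5,fy=5,interpolation=cv2.INTER_CUBIC)[:600])
cv2.imwrite("pics/s4.png",cv2.resize(ims["scene"][160:280,245:355],None,fx=5,fy=5,interpolation=cv2.INTER_CUBIC))
```

```text
[506.64367502  61.04797097 235.15786209] [-2.37426936e-04  6.47584575e-01  7.61993544e-01 -2.65158359e-05] [ 0.01350405  1.00695075 -4.04493628] [-0.01830519 -0.00548756  0.0090624 ] 0.1382831617987069
```

View pics/wrist4.png

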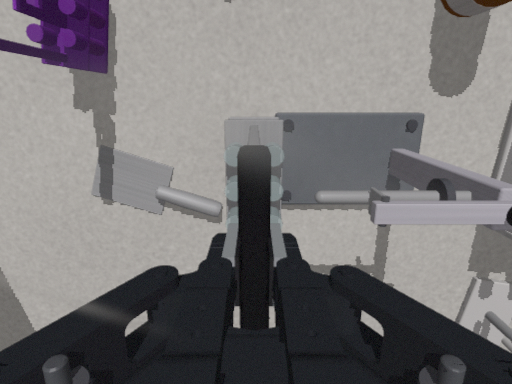

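View pics/t4.png

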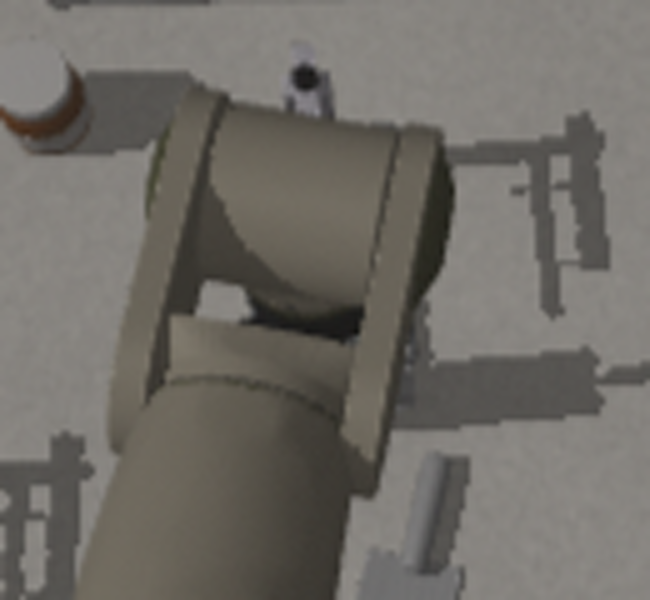

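View pics/s4.png

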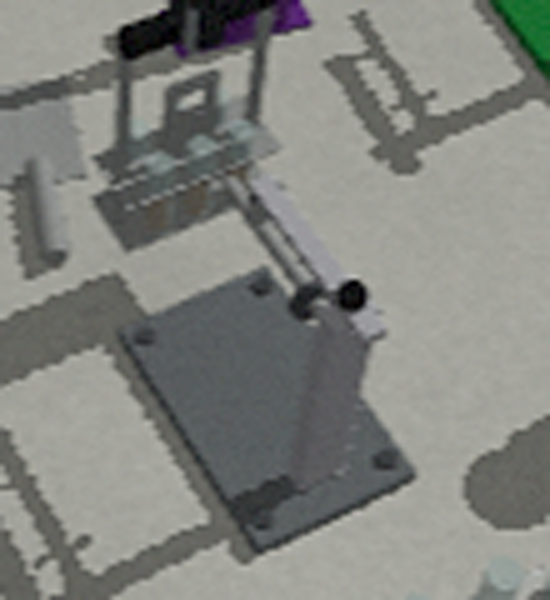

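```bash
cat >> h.py <<'E'
from scipy.spatial.transform import Rotation as R
def M():
    q=ctrl.sense()['ee_rot'];return R.from_quat(np.r_[q[1:],q[0]]).as_matrix()
def tool(p): return M().T@(np.array(p)-ctrl.sense()['eef_pos'])
E
python3 - <<'E'
from h import *
np.set_printoptions(precision=1,suppress=True)
im=cv2.imread("pics/wrist4.png")
cv2.imwrite("pics/w4c.png",cv2.resize(im[140:240,300:512],None,fx=3.7,fy=3.7,interpolation=cv2.INTER_CUBIC))
cv2.imwrite("pics/w4d.png",cv2.resize(im[100:240,200:300],None,fx=4.2,fy=4.2,interpolation=cv2.INTER_CUBIC))
c=ctrl.camera_info("wrist");Mw=c["camera_from_world"];print("cam tool",tool(-Mw[:3,:3].T@Mw[:3,3]))
print(M())
E
```

```text
cam tool [  68.5    0.5 -131.4]
[[-0.2  1.   0. ]
 [ 1.   0.2  0. ]
 [ 0.   0.  -1. ]]
```

View pics/w4c.png

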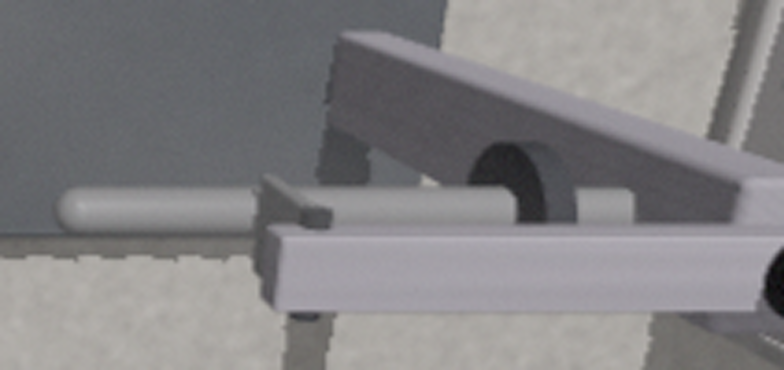

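View pics/w4d.png

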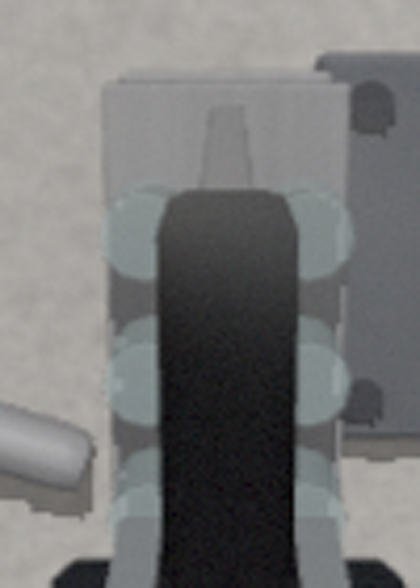

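Run:
```python
from h import *
np.set_printoptions(precision=1,suppress=True)
W=lambda x,y:((x+.5)/3.7-.5+300,(y+.5)/3.7-.5+140)
D=lambda x,y:((x+.5)/4.2-.5+200,(y+.5)/4.2-.5+100)
for n,p,z in [("tip",(57,209),150),("peg mid up",(230,187),150),("peg mid lo",(230,234),150),("peg far up",(500,187),150),("tip up",(90,187),150),("tip lo",(90,235),150),("hinge+",(318,214),180),("hinge-",(303,314),180),("flap low edge",(260,178),156),("bar front top +",(280,228),186),("bar front top -",(276,308),186),("knobside",(740,180),186)]:
    print(n,onz("wrist",*W(*p),z),tool(onz("wrist",*W(*p),z)))
z0=ctrl.sense()['eef_pos'][2]-153.75
for n,p,z in [("handle far end top",(228,190),164),("handle far L",(160,230),164),("handle far R",(297,230),164),("handle L near",(162,520),164),("handle R near",(296,520),164),("tray edge top",(225,84),6),("tray edge bot",(225,76),0),("tray L",(103,90),6),("tray R",(351,90),6)]:
    print(n,tool(onz("wrist",*D(*p),z+z0)))
```

```text
tip [552.1  67.4 150. ] [-1.1 45.8 85.3]
peg mid up [585.2  77.5 150. ] [ 3.5 80.  85.3]
peg mid lo [587.7  67.9 150. ] [-6.4 81.  85.3]
peg far up [638.3  86.2 150. ] [  3.6 133.9  85.3]
tip up [557.6  73.  150. ] [ 3.5 52.1 85.3]
tip lo [559.9  63.1 150. ] [-6.6 52.8 85.3]
hinge+ [589.1  82.3 180. ] [ 7.7 84.7 55.3]
hinge- [591.7  63.8 180. ] [-11.   84.3  55.3]
flap low edge [588.   81.6 156. ] [ 7.2 83.5 79.3]
bar front top + [580.5  80.4 186. ] [ 7.1 75.9 49.3]
bar front top - [583.7  66.2 186. ] [-7.3 76.8 49.3]
knobside [653.6 100.9 186. ] [ 15.6 151.3  49.3]
handle far end top [ 50.9   0.5 -10.2]
handle far L [ 47.1  -6.  -10.2]
handle far R [ 47.1   7.  -10.2]
handle L near [ 17.3  -6.2 -10.2]
handle R near [ 17.4   7.4 -10.2]
tray edge top [ 50.5  -0.3 147.8]
tray edge bot [ 51.8  -0.3 153.8]
tray L [ 49.2 -26.3 147.8]
tray R [ 49.2  26.5 147.8]
```

Run:
```python
import cv2
s=cv2.imread("pics/scene4.png")
cv2.imwrite("pics/s4e.png",cv2.resize(s[160:210,260:315],None,fx=11,fy=11,interpolation=cv2.INTER_CUBIC))
```

```text
(no output)
```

View pics/s4e.png

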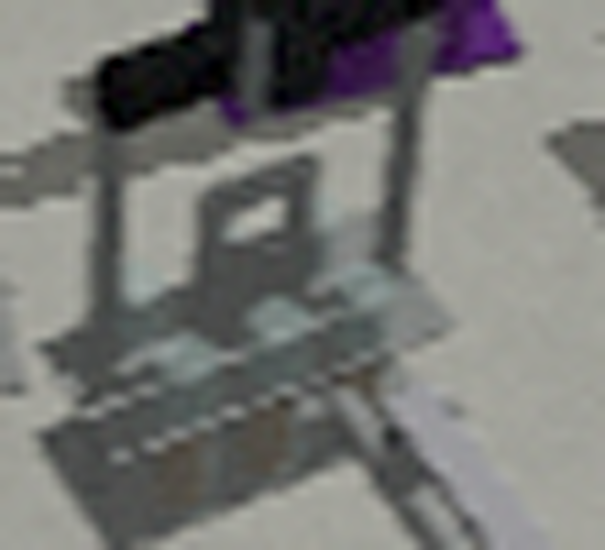

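Run:
```python
from h import *
np.set_printoptions(precision=1,suppress=True)
def onplane(px,yt):
    o,d=ray("scene",*px); o=tool(o); d=M().T@d; return o+d*(yt-o[1])/d[1]
E_=lambda x,y:((x+.5)/11-.5+260,(y+.5)/11-.5+160)
for n,p in [("rimTL",(200,192)),("rimTR",(316,157)),("hole TL",(222,212)),("hole TR",(288,190)),("hole BL",(222,243)),("hole BR",(288,225))]:
    print(n,onplane(E_(*p),3.5))
for n,p in [("tip",(335,395))]: print(n,onplane(E_(*p),45.8))
print("legs",onplane(E_(107,200),3.5),onplane(E_(401,170),3.5))
for t in [(-1.5,45.8,85.3),(1.0,0.5,66),(48,0.5,-2)]: print(t,proj("scene",M()@np.array(t)+ctrl.sense()['eef_pos']), (proj("scene",M()@np.array(t)+ctrl.sense()['eef_pos'])-[260,160])*11)
```

```text
rimTL [-16.1   3.5  44. ]
rimTR [18.   3.5 48. ]
hole TL [-9.2  3.5 55.1]
hole TR [10.3  3.5 56.6]
hole BL [-8.5  3.5 67.4]
hole BR [11.3  3.5 70.6]
tip [ 2.  45.8 88.9]
legs [-43.1   3.5  33.3] [45.1  3.5 66.4]
(-1.5, 45.8, 85.3) [289.  195.1] [319.2 385.9]
(1.0, 0.5, 66) [282.1 179.5] [243.6 214. ]
(48, 0.5, -2) [298.4 157. ] [422.6 -33. ]
```

apply_moves([
  [0.2, -0.1, 0.2, 0.2, 0],
  [0.2, 0, 0.4, 0.4, 0],
  [0.2, 0, 0.5, 0.5, 0],
  [0.2, 0, 0.6, 0.5, 0],
  [0.2, 0, 0.6, 0.35, 0],
  [0.2, 0, 0.5, 0, 0],
  [0.2, 0, 0.2, 0, 0],
  [0.2, 0, 0, 0, 0],
  [0.2, 0, 0, 0, 0],
])

```text
time_s: 8.72
eef_pos: [536.7, 64.4, 215.9]
ee_rot: [0.0, 0.648, 0.762, 0.0]
force: [-0.3, 0.9, -3.2]
grip_width: 0.139
```

Run:
```python
from h import *
s=ctrl.sense(); print(s['eef_pos'],s['ee_rot'],s['force'])
ims={n:ctrl.capture(n)[:,:,::-1] for n in("wrist","scene")}
for n in ims: cv2.imwrite(f"pics/{n}5.png",ims[n])
cv2.imwrite("pics/s5.png",cv2.resize(ims["scene"][165:225,265:325],None,fx=10,fy=10,interpolation=cv2.INTER_CUBIC))
cv2.imwrite("pics/w5.png",cv2.resize(ims["wrist"][100:250,200:400],None,fx=4,fy=4,interpolation=cv2.INTER_CUBIC))
```

```text
[536.72923372  64.36276464 215.90955805] [5.16563370e-05 6.48105057e-01 7.61550938e-01 3.21461108e-05] [-0.27862289  0.85351032 -3.24851289]
```

View pics/s5.png

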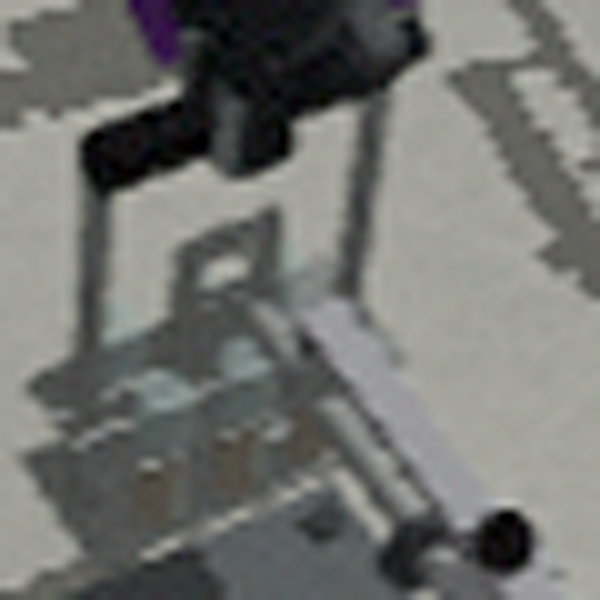

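View pics/w5.png

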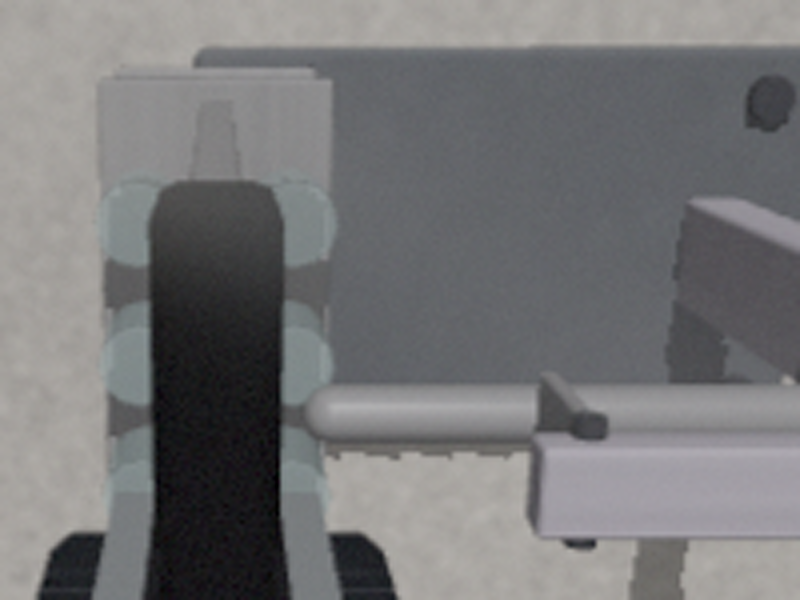

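Run:
```python
from h import *
np.set_printoptions(precision=1,suppress=True)
s=ctrl.sense();P=lambda *t:(proj("scene",M()@np.array(t)+s['eef_pos'])-[265,165]+.5)*10-.5
for n,t in dict(eye=(1,.5,65.8),rimTL=(-16,3.5,48.8),rimTR=(18,3.5,48.8),hTL=(-8,3.5,56.8),hTR=(10,3.5,56.8),hBL=(-8,3.5,74.8),hBR=(10,3.5,74.8),eyeup=(1,.5,55.8),eyelat=(11,.5,65.8)).items(): print(n,P(*t))
W=lambda x,y:((x+.5)/4-.5+200,(y+.5)/4-.5+100)
for p in [(305,411),(420,384),(420,443)]:
    q=onz("wrist",*W(*p),150);print(q,tool(q), P(*tool(q)))
for z in (140,150,160): print(z,tool(onz("wrist",*W(420,413.5),z)))
for p in [(588,424),(578,543)]: print("hinge",tool(onz("wrist",*W(*p),180)))
```

```text
eye [220.  266.4]
rimTL [176.2 255.9]
rimTR [281.7 213.6]
hTL [199.5 264.3]
hTR [255.1 241.9]
hBL [195.8 305. ]
hBR [250.6 282.7]
eyeup [222.2 243.5]
eyelat [250.5 254. ]
[551.7  67.4 150. ] [ 0.6 15.4 66. ] [245.4 303.6]
[570.   75.3 150. ] [ 5.4 34.7 66. ] [295.6 345.4]
[572.2  64.9 150. ] [-5.2 35.2 66. ] [263.6 360.3]
140 [-3.3 36.7 76. ]
150 [ 0.2 35.  66. ]
160 [ 3.6 33.2 56. ]
hinge [ 9.  54.1 36. ]
hinge [-9.8 54.2 36. ]
```

apply_moves([
  [0.2, 0, 0.2, 0, 0],
  [0.2, 0, 0.3, 0, 0],
  [0.2, 0, 0.3, 0, 0],
  [0.2, 0, 0.3, 0, 0],
  [0.2, 0, 0.3, 0, 0],
  [0.2, 0, 0.3, 0, 0],
  [0.2, 0, 0.3, 0, 0],
  [0.2, 0, 0, 0, 0],
])

```text
time_s: 9.48
eef_pos: [556.9, 67.6, 215.7]
ee_rot: [0.0, 0.648, 0.762, 0.0]
force: [0.5, -0.2, -3.7]
grip_width: 0.141
```

Run:
```python
from h import *
s=ctrl.sense(); print(s['eef_pos'],s['ee_rot'],s['force'],s['wrist_torque'])
ims={n:ctrl.capture(n)[:,:,::-1] for n in("wrist","scene")}
for n in ims: cv2.imwrite(f"pics/{n}6.png",ims[n])
cv2.imwrite("pics/s6.png",cv2.resize(ims["scene"][165:225,265:325],None,fx=10,fy=10,interpolation=cv2.INTER_CUBIC))
cv2.imwrite("pics/w6.png",cv2.resize(ims["wrist"][100:250,200:400],None,fx=4,fy=4,interpolation=cv2.INTER_CUBIC))
```

```text
[556.87779427  67.58079262 215.69567142] [4.73613725e-05 6.48133065e-01 7.61527099e-01 6.77863923e-05] [ 0.45162317 -0.21803861 -3.73591134] [-0.02837795 -0.0170303   0.02274637]
```

View pics/s6.png

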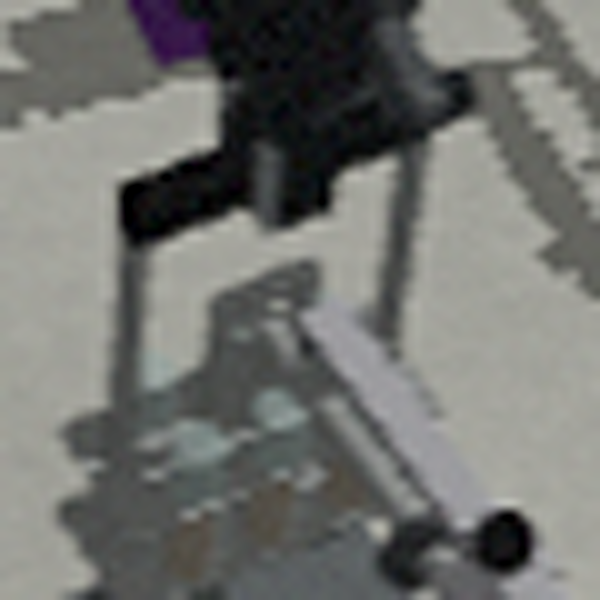

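View pics/w6.png

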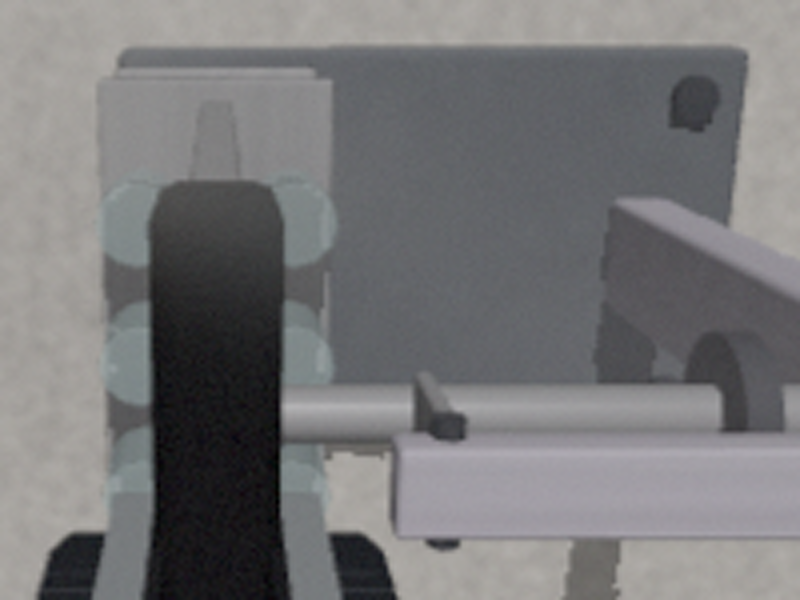

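apply_moves([
  [0.2, 0, 0.15, 0, 0],
  [0.2, 0, 0.2, 0, 0],
  [0.2, 0, 0.2, 0, 0],
  [0.2, 0, 0.2, 0, 0],
  [0.2, 0, 0.2, 0, 0],
  [0.2, 0, 0.2, 0, 0],
  [0.2, 0, 0.2, 0, 0],
  [0.2, 0, 0.2, 0, 0],
  [0.2, 0, 0.2, 0, 0],
  [0.2, 0, 0.2, 0, 0],
  [0.2, 0, 0.2, 0, 0],
  [0.2, 0, 0, 0, 0],
])

```text
time_s: 10.58
eef_pos: [577.9, 71.0, 215.7]
ee_rot: [0.0, 0.648, 0.761, 0.0]
force: [-0.4, -0.2, -2.8]
grip_width: 0.138
```

Run:
```python
from h import *
s=ctrl.sense(); print(s['eef_pos'],s['ee_rot'],s['force'],s['wrist_torque'])
ims={n:ctrl.capture(n)[:,:,::-1] for n in("wrist","scene")}
for n in ims: cv2.imwrite(f"pics/{n}7.png",ims[n])
cv2.imwrite("pics/s7.png",cv2.resize(ims["scene"][165:225,265:325],None,fx=10,fy=10,interpolation=cv2.INTER_CUBIC))
cv2.imwrite("pics/w7.png",cv2.resize(ims["wrist"][100:250,200:400],None,fx=4,fy=4,interpolation=cv2.INTER_CUBIC))
```

```text
[577.90823376  70.98931796 215.72323776] [7.58205207e-06 6.48166851e-01 7.61498346e-01 4.43747733e-05] [-0.38429009 -0.22479634 -2.8013201 ] [ 0.00377796  0.00140042 -0.03887032]
```

View pics/s7.png

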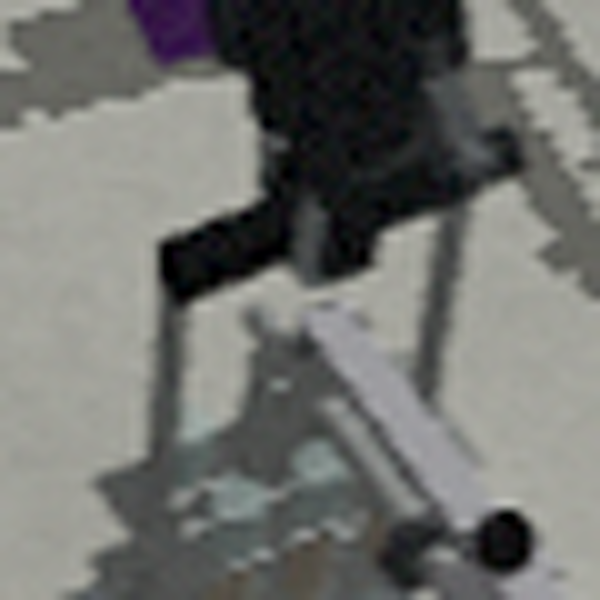

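View pics/w7.png

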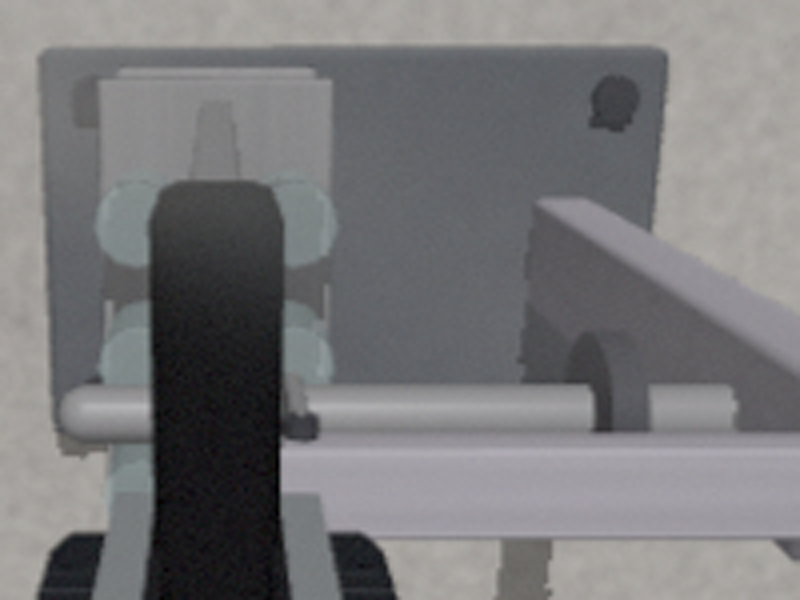

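apply_moves([
  [0.2, 0, 0.2, 0, 0],
  [0.2, 0, 0.2, 0, 0],
  [0.2, 0, 0.2, 0, 0],
  [0.2, 0, 0.2, 0, 0],
  [0.2, 0, 0.2, 0, 0],
  [0.2, 0, 0.2, 0, 0],
  [0.2, 0, 0.2, 0, 0],
  [0.2, 0, 0.2, 0, 0],
  [0.2, 0, 0.2, 0, 0],
  [0.2, 0, 0.2, 0, 0],
  [0.2, 0, 0, 0, 0],
])

```text
time_s: 11.6
eef_pos: [597.7, 74.2, 215.7]
ee_rot: [0.0, 0.648, 0.762, 0.0]
force: [-0.7, -0.2, -4.1]
grip_width: 0.14
```

```bash
cat > look.py <<'E'
from h import *
import sys
k=sys.argv[1]
s=ctrl.sense(); print(s['time_s'],s['eef_pos'],s['ee_rot'],s['force'],s['wrist_torque'])
ims={n:ctrl.capture(n)[:,:,::-1] for n in("wrist","scene")}
for n in ims: cv2.imwrite(f"pics/{n}{k}.png",ims[n])
a=cv2.resize(ims["scene"][165:225,265:325],(390,390),interpolation=cv2.INTER_CUBIC)
b=cv2.resize(ims["wrist"][100:250,200:350],(400,390),interpolation=cv2.INTER_CUBIC)
cv2.imwrite(f"pics/b{k}.png",np.hstack([a,b]))
E
python3 look.py 8
```

```text
11.6 [597.67963926  74.18386265 215.70373833] [3.51623511e-05 6.48156493e-01 7.61507160e-01 6.92103548e-05] [-0.66427109 -0.15930242 -4.06884752] [-0.017117    0.04767714 -0.0307121 ]
```

View pics/b8.png

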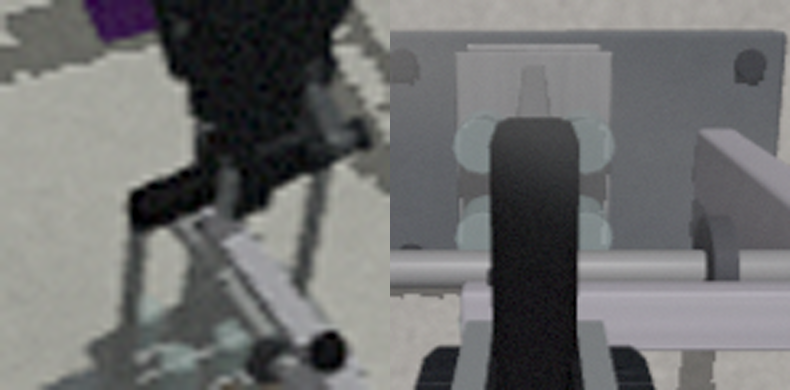

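apply_moves([
  [0.2, 0, 0.2, 0, 0],
  [0.2, 0, 0.2, 0, 0],
  [0.2, 0, 0.2, 0, 0],
  [0.2, 0, 0.2, 0, 0],
  [0.2, 0, 0.2, 0, 0],
  [0.2, 0, 0.2, 0, 0],
  [0.2, 0, 0.2, 0, 0],
  [0.2, 0, 0.2, 0, 0],
  [0.2, 0, 0.2, 0, 0],
  [0.2, 0, 0.2, 0, 0],
  [0.2, 0, 0.2, 0, 0],
  [0.2, 0, 0, 0, 0],
])

```text
time_s: 12.7
eef_pos: [619.4, 77.7, 215.7]
ee_rot: [0.0, 0.648, 0.762, 0.0]
force: [0.4, -0.7, -4.4]
grip_width: 0.137
```

```bash
python3 look.py 9
```

```text
12.7 [619.37317839  77.71217934 215.7211938 ] [3.92370444e-05 6.48146044e-01 7.61516054e-01 5.65167473e-05] [ 0.35853211 -0.69378113 -4.37237859] [ 0.01438517  0.03657474 -0.00627163]
```

View pics/wrist9.png

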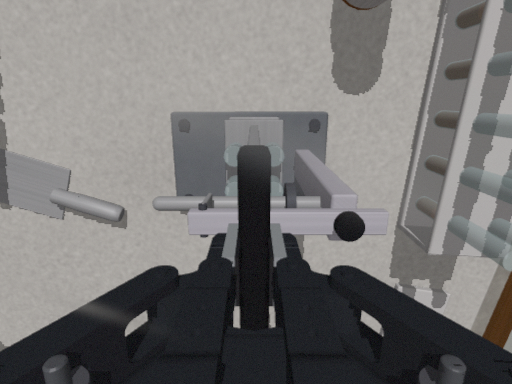

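View pics/b9.png

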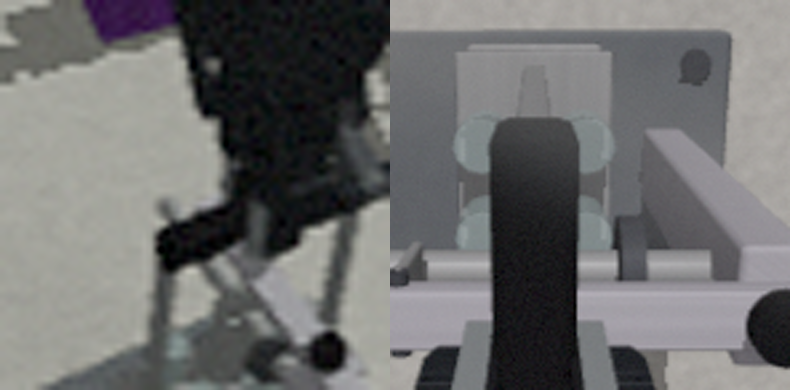

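Run:
```python
import cv2
s=cv2.imread("pics/wrist9.png")
cv2.imwrite("pics/w9z.png",cv2.resize(s[180:250,145:255],None,fx=7,fy=7,interpolation=cv2.INTER_CUBIC))
```

```text
(no output)
```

View pics/w9z.png

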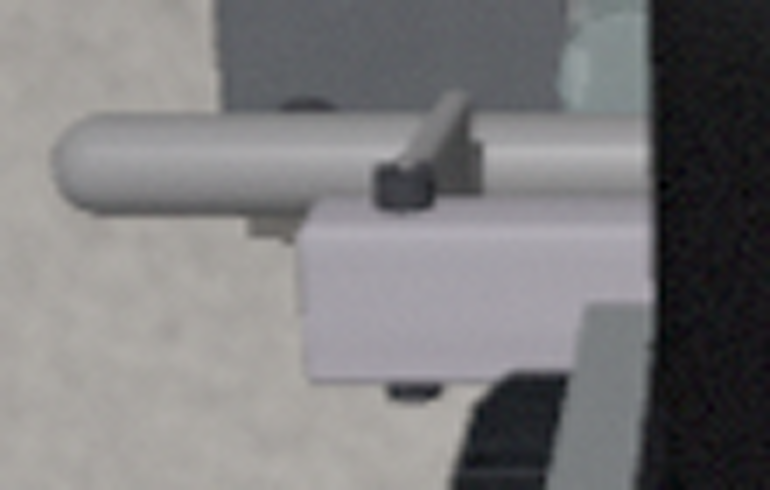

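apply_moves([
  [0.2, 0, -0.2, 0, 0],
  [0.2, 0, -0.2, 0, 0],
  [0.2, 0, -0.2, 0, 0],
  [0.2, 0, -0.2, 0, 0],
  [0.2, 0, -0.2, 0, 0],
  [0.2, 0, -0.2, 0, 0],
  [0.2, 0, -0.2, 0, 0],
  [0.2, 0, -0.2, 0, 0],
  [0.2, 0, -0.2, 0, 0],
  [0.2, 0, -0.2, 0, 0],
  [0.2, 0, -0.2, 0, 0],
  [0.2, 0, 0, 0, 0],
])

```text
time_s: 13.8
eef_pos: [597.1, 74.1, 215.8]
ee_rot: [-0.0, 0.648, 0.762, -0.0]
force: [-0.4, 1.1, -5.2]
grip_width: 0.138
```

apply_moves([
  [0.2, 0, -0.05, 0, 0],
  [0.2, 0, -0.05, 0, 0],
  [0.2, 0, 0, 0, 0],
])

```text
time_s: 14.05
eef_pos: [596.3, 74.0, 215.8]
ee_rot: [-0.0, 0.648, 0.762, -0.0]
force: [-0.8, 0.5, -3.9]
grip_width: 0.139
```

apply_moves([
  [0.2, 0, -0.05, 0, 0],
  [0.2, 0, -0.05, 0, 0],
  [0.2, 0, 0, 0, 0],
])

```text
time_s: 14.3
eef_pos: [595.3, 73.8, 215.8]
ee_rot: [-0.0, 0.648, 0.762, -0.0]
force: [0.3, 0.2, -3.6]
grip_width: 0.139
```

apply_moves([
  [0.2, 0, -0.05, 0, 0],
  [0.2, 0, -0.05, 0, 0],
  [0.2, 0, 0, 0, 0],
])

```text
time_s: 14.55
eef_pos: [594.3, 73.7, 215.8]
ee_rot: [-0.0, 0.648, 0.762, -0.0]
force: [1.1, 0.3, -4.6]
grip_width: 0.139
```

apply_moves([
  [0.2, 0, -0.05, 0, 0],
  [0.2, 0, -0.05, 0, 0],
  [0.2, 0, 0, 0, 0],
])

```text
time_s: 14.8
eef_pos: [593.3, 73.5, 215.8]
ee_rot: [-0.0, 0.648, 0.762, -0.0]
force: [-0.3, -0.3, -4.0]
grip_width: 0.142
```

apply_moves([
  [0.2, 0, -0.05, 0, 0],
  [0.2, 0, 0, 0, 0],
  [0.2, 0, 0, 0, 0],
])

```text
time_s: 15.05
eef_pos: [592.9, 73.4, 215.8]
ee_rot: [0.0, 0.648, 0.762, 0.0]
force: [-0.6, 0.4, -3.9]
grip_width: 0.14
```

apply_moves([
  [0.2, 0, -0.05, 0, 0],
  [0.2, 0, 0, 0, 0],
  [0.2, 0, 0, 0, 0],
])

```text
time_s: 15.3
eef_pos: [592.5, 73.4, 215.8]
ee_rot: [0.0, 0.648, 0.762, 0.0]
force: [0.3, -0.5, -3.5]
grip_width: 0.138
```

apply_moves([
  [0.2, 0, -0.05, 0, 0],
  [0.2, 0, 0, 0, 0],
  [0.2, 0, 0, 0, 0],
])

```text
time_s: 15.55
eef_pos: [592.1, 73.3, 215.8]
ee_rot: [0.0, 0.648, 0.762, 0.0]
force: [2.6, 0.8, -4.0]
grip_width: 0.137
```

apply_moves([
  [0.2, 0, -0.05, 0, 0],
  [0.2, 0, 0, 0, 0],
  [0.2, 0, 0, 0, 0],
])

```text
time_s: 15.8
eef_pos: [591.9, 73.3, 215.9]
ee_rot: [0.001, 0.648, 0.761, 0.001]
force: [5.1, 0.9, -5.6]
grip_width: 0.14
```

apply_moves([
  [0.2, 0, -0.05, 0, 0],
  [0.2, 0, 0, 0, 0],
  [0.2, 0, 0, 0, 0],
])

```text
time_s: 16.05
eef_pos: [591.7, 73.2, 215.9]
ee_rot: [0.001, 0.648, 0.762, 0.001]
force: [6.3, 2.5, -6.5]
grip_width: 0.141
```

apply_moves([
  [0.2, 0, -0.04, 0, 0],
  [0.2, 0, 0, 0, 0],
  [0.2, 0, 0, 0, 0],
  [0.2, 0, 0, 0, 0],
  [0.2, 0, 0, 0, 0],
])

```text
time_s: 16.47
eef_pos: [591.5, 73.2, 215.9]
ee_rot: [0.001, 0.648, 0.762, 0.001]
force: [7.0, 1.4, -6.6]
grip_width: 0.139
```

```bash
python3 look.py 10; python3 -c "
from h import *
for i in range(3): print(ctrl.sense()['force'])
import cv2
s=cv2.imread('pics/wrist10.png')
cv2.imwrite('pics/w10z.png',cv2.resize(s[100:250,180:330],None,fx=4,fy=4,interpolation=cv2.INTER_CUBIC))"
```

```text
16.4667 [591.48021479  73.19413278 215.94441183] [0.00103952 0.64816029 0.76150234 0.00115726] [ 7.0031825   1.42602745 -6.58115305] [ 0.39542809 -1.69155352 -0.04065256]
[ 8.43892895  1.0098641  -5.77136416]
[ 8.43892895  1.0098641  -5.77136416]
[ 8.43892895  1.0098641  -5.77136416]
```

View pics/w10z.png

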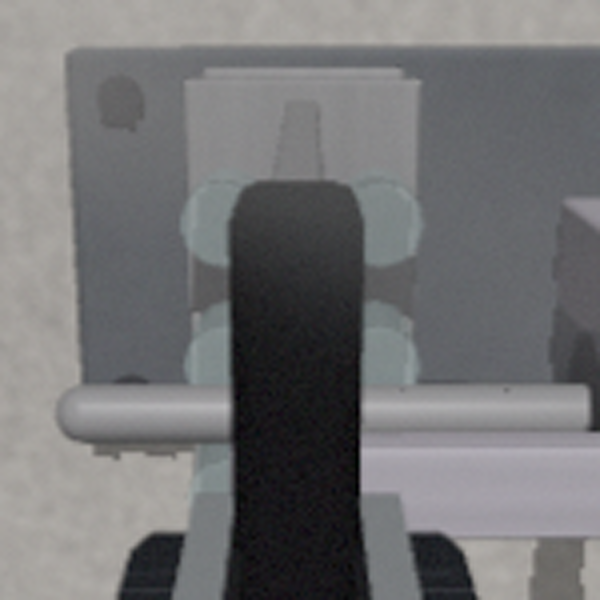

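The tug read 7 to 8.4 N and held. I'll back off towards the collar, then lower onto the peg.

apply_moves([
  [0.2, 0, 0.05, 0, 0],
  [0.2, 0, 0.1, 0, 0],
  [0.2, 0, 0.15, 0, 0],
  [0.2, 0, 0.2, 0, 0],
  [0.2, 0, 0.2, 0, 0],
  [0.2, 0, 0.2, 0, 0],
  [0.2, 0, 0.2, 0, 0],
  [0.2, 0, 0.2, 0, 0],
  [0.2, 0, 0.2, 0, 0],
  [0.2, 0, 0.1, 0, 0],
  [0.2, 0, 0, 0, 0],
])

```text
time_s: 17.48
eef_pos: [606.5, 75.6, 215.7]
ee_rot: [-0.0, 0.648, 0.762, -0.0]
force: [0.6, 0.3, -4.4]
grip_width: 0.137
```

apply_moves([
  [0.2, 0, 0, 0.05, 0],
  [0.2, 0, 0, 0.1, 0],
  [0.2, 0, 0, 0.05, 0],
  [0.2, 0, 0, 0.05, 0],
  [0.2, 0, 0, 0, 0],
  [0.2, 0, 0, 0, 0],
])

```text
time_s: 17.98
eef_pos: [606.3, 75.6, 213.3]
ee_rot: [-0.0, 0.648, 0.762, -0.0]
force: [-0.3, 0.1, -4.2]
grip_width: 0.141
```

apply_moves([
  [0.2, 0, 0, 0.05, 0],
  [0.2, 0, 0, 0, 0],
  [0.2, 0, 0, 0, 0],
])

```text
time_s: 18.23
eef_pos: [606.3, 75.6, 212.8]
ee_rot: [-0.0, 0.648, 0.762, -0.0]
force: [0.6, 0.4, -4.2]
grip_width: 0.142
```

apply_moves([
  [0.2, 0, 0, 0.05, 0],
  [0.2, 0, 0, 0, 0],
  [0.2, 0, 0, 0, 0],
])

```text
time_s: 18.48
eef_pos: [606.3, 75.6, 212.3]
ee_rot: [-0.0, 0.648, 0.762, 0.0]
force: [-0.1, -0.3, -4.6]
grip_width: 0.139
```

apply_moves([
  [0.2, 0, 0, 0.05, 0],
  [0.2, 0, 0, 0, 0],
  [0.2, 0, 0, 0, 0],
])

```text
time_s: 18.73
eef_pos: [606.3, 75.6, 211.8]
ee_rot: [-0.0, 0.648, 0.762, -0.0]
force: [0.4, 0.9, -4.7]
grip_width: 0.136
```

apply_moves([
  [0.2, 0, 0, 0.05, 0],
  [0.2, 0, 0, 0, 0],
  [0.2, 0, 0, 0, 0],
])

```text
time_s: 18.98
eef_pos: [606.4, 75.6, 211.6]
ee_rot: [0.0, 0.648, 0.762, 0.0]
force: [-1.1, 0.5, -0.8]
grip_width: 0.142
```

apply_moves([
  [0.2, 0, 0, 0.05, 0],
  [0.2, 0, 0, 0, 0],
  [0.2, 0, 0, 0, 0],
])

```text
time_s: 19.23
eef_pos: [606.5, 75.6, 211.4]
ee_rot: [0.0, 0.648, 0.762, 0.0]
force: [-1.7, -1.1, 4.0]
grip_width: 0.139
```

apply_moves([
  [0.2, 0, 0, -0.06, 0],
  [0.2, 0, 0, 0, 0],
  [0.2, 0, 0, 0, 0],
  [0.2, 0, 0, 0, 0],
], squeeze=30)

```text
time_s: 19.57
eef_pos: [606.4, 75.6, 211.5]
ee_rot: [0.0, 0.648, 0.761, 0.0]
force: [-0.3, 1.2, 1.8]
grip_width: 0.14
```

```bash
python3 look.py 11
```

```text
19.5667 [606.43335739  75.58729581 211.48134985] [1.27452952e-04 6.48164978e-01 7.61499924e-01 1.08426744e-04] [-0.25701267  1.19474375  1.81507454] [ 0.01130453  0.07611371 -0.01570392]
```

View pics/wrist11.png

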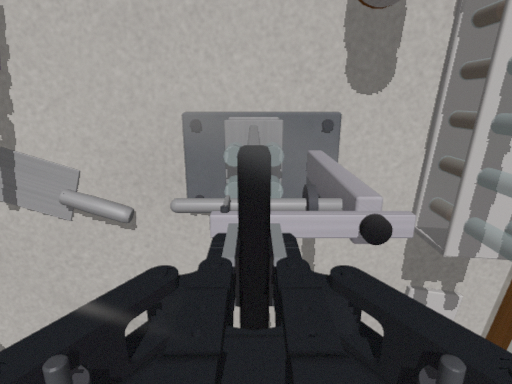

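apply_moves([
  [1.4, 0, 0, -0.02, 0],
  [1.5, 0, 0, 0, 0],
  [1.6, 0, 0, 0, 0],
  [1.7, 0, 0, 0, 0],
  [1.8, 0, 0, 0, 0],
  [2.0, 0, 0, 0, 0],
  [2.2, 0, 0, 0, 0],
  [2.5, 0, 0, 0, 0],
  [2.8, 0, 0, 0, 0],
  [3.2, 0, 0, 0, 0],
  [3.6, 0, 0, 0, 0],
  [3.6, 0, 0, 0, 0],
])

```text
time_s: 20.67
eef_pos: [606.3, 75.6, 211.6]
ee_rot: [-0.0, 0.648, 0.762, -0.0]
force: [-0.6, 0.3, 1.1]
grip_width: 0.424
```

```bash
python3 look.py 12
```

```text
20.6667 [606.33817436  75.6143391  211.57824259] [-1.27105369e-05  6.48142326e-01  7.61519222e-01 -1.85544753e-06] [-0.58903089  0.3082888   1.05483213] [ 0.02685416 -0.06705909 -0.02584872]
```

View pics/wrist12.png

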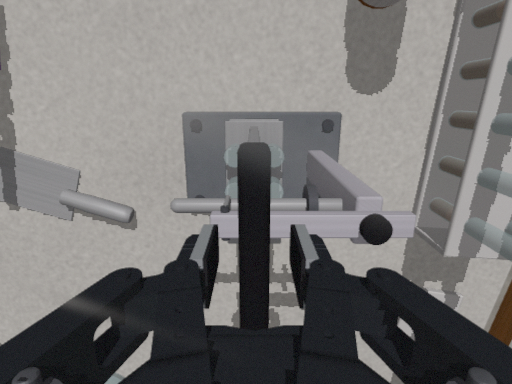

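The fingers are clear on both sides and the carrier hangs upright. I'll lift away slowly.

apply_moves([
  [4.5, 0, 0, -0.3, 0],
  [4.5, 0, 0, -0.5, 0],
  [4.5, 0, 0, -1, 0],
  [4.5, 0, 0, -1, 0],
  [4.5, 0, 0, -1, 0],
  [4.5, 0, 0, -1.5, 0],
  [4.5, 0, 0, -1.5, 0],
  [4.5, 0, 0, -1.5, 0],
  [4.5, 0, 0, -1.5, 0],
  [4.5, 0, 0, -1, 0],
  [4.5, 0, 0, -0.5, 0],
  [4.5, 0, 0, 0, 0],
])

```text
time_s: 21.77
eef_pos: [606.5, 75.6, 325.9]
ee_rot: [0.001, 0.648, 0.762, 0.001]
force: [-0.2, -1.0, -0.0]
grip_width: 0.527
```

```bash
python3 look.py 13
```

```text
21.7667 [606.54567708  75.63468745 325.87345467] [8.26910195e-04 6.48127218e-01 7.61531366e-01 6.34691025e-04] [-0.19257518 -1.02508372 -0.00211311] [ 0.00696058 -0.00237669  0.00945353]
```

View pics/wrist13.png

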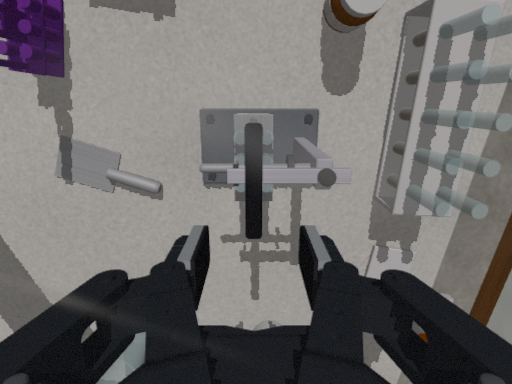

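View pics/scene13.png

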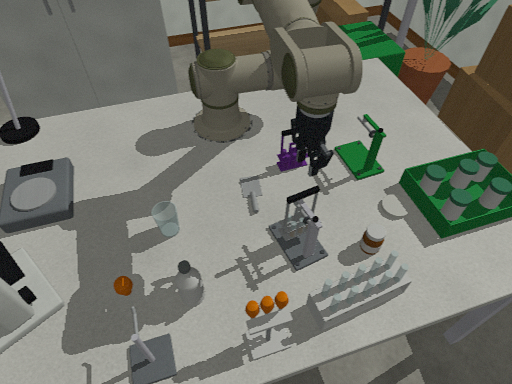

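apply_moves([
  [4.5, 0, 0, 0, 0],
  [4.5, 0, 0, 0, 0],
  [4.5, 0, 0, 0, 0],
  [4.5, 0, 0, 0, 0],
  [4.5, 0, 0, 0, 0],
  [4.5, 0, 0, 0, 0],
  [4.5, 0, 0, 0, 0],
  [4.5, 0, 0, 0, 0],
  [4.5, 0, 0, 0, 0],
  [4.5, 0, 0, 0, 0],
  [4.5, 0, 0, 0, 0],
  [4.5, 0, 0, 0, 0],
])

```text
time_s: 22.87
eef_pos: [606.3, 75.6, 324.6]
ee_rot: [0.0, 0.648, 0.762, 0.0]
force: [-0.0, 0.1, -0.0]
grip_width: 0.53
```

```bash
python3 look.py 14; python3 -c "
from h import *
a=cv2.imread('pics/scene13.png').astype(int);b=cv2.imread('pics/scene14.png').astype(int)
print('diff',abs(a-b)[180:270,265:330].max(), abs(a-b)[180:270,265:330].mean())
c=cv2.imread('pics/wrist14.png')
d=cv2.imread('pics/scene14.png')
cv2.imwrite('pics/f14.png',np.hstack([cv2.resize(c[100:250,190:360],(440,388),interpolation=cv2.INTER_CUBIC),cv2.resize(d[180:270,265:330],(350,388),interpolation=cv2.INTER_CUBIC)]))"
```

```text
22.8667 [606.3308717   75.62557455 324.60580882] [1.32821523e-05 6.48148445e-01 7.61514014e-01 9.16908624e-06] [-0.0081112   0.10077167 -0.00459408] [0.01786277 0.01737204 0.0302693 ]
diff 26 2.057948717948718
```

View pics/f14.png

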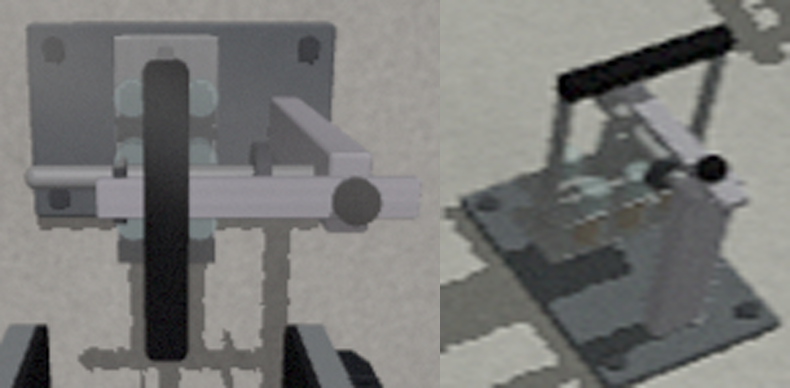

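```bash
python3 -c "
from rig import ctrl
print(ctrl.finish_job())"
```

```text
the job is handed in; nothing more can be done
None
```

The carrier is hanging on the peg with the flap down in front of it, and the job was handed in at about 23 s. There was no verdict, so this rests on my own readings.

- **Grasp and threading:** I gripped the steel carrier by its handle and threaded the eye onto the grey stand's peg. The steps on the peg read only about 1 N of change. I pushed on about 30 mm past the hinge line, which I measured at stand x of about -25 mm. The picture there showed the flap down again behind the eye. I did not see it raised, and its angle is not in the state readings.
- **Tug:** I drew the carrier back in half-millimetre steps. The force rose stiffly, and at the last step it held for about 0.4 s at 7.0 to 8.4 N along the peg.
- **Release:** I moved about 15 mm back in towards the collar and lowered until the peg took the weight, then opened the fingers and lifted clear.

**Last checks:** the carrier looked upright and showed no visible movement between two pictures about 1 s apart. The eye was at about stand x = -8 mm, the tool force was near zero, and I saw no bystander displaced.

**What disagreed:**
- The wrist and scene cameras differed by about 3 mm sideways on the peg tip. A closer look settled this before threading.
- Pressing during the lowering briefly reached about 8 N on the peg, counting the carrier's weight.
- The upward/downward force also shifted by about 2 N during the tug.

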